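# Put the carver's gouges back in their tray

## Robot

A 7-joint arm with a two-finger parallel gripper is mounted at the origin on a cart in front of the work surface, level with it; the furniture and walls round the work are solid. World frame = base frame: x ahead of the robot, y to its left, z up, the work surface at z = 0. Lengths are in m, angles in degrees, forces in N, time in s.
With the tool pointing down it reaches from about 0.425 to 0.875 m from the base axis. Payload 9.9 kg.
Tool frame: the origin (TCP) lies midway between the tips of the shut fingers; the grasp point (between the pads) lies 19 mm behind it; z points along the fingers, y is the line along which they close (so a half turn about z gives the same grasp; the last joint's range is limited). The gripper opens to 85 mm and grips with 20 to 120 N. Pads are 22 mm wide; open, the fingers measure 114 mm over their backs; the gripper's body (76 mm by 85 mm) begins 54 mm behind the grasp point. The pads swing forward as they close: fully open they stand 13 mm farther back than shut.
Start: joints at [-4.801, 32.985, 1.427, 82.34, -0.859, 64.687, -3.237], TCP at [0.675, 0, 0.231] pointing down, gripper open.
Joint ranges: [-157.87, 157.87], [-19.46, 123.44], [-87.15, 90], [11.01, 140.99], [-62.26, 242.26], [9.8, 113.94], [-161.44, 161.44]. Speed limits (degrees/s): [127.2, 127.2, 172.46, 172.46, 180, 180, 180].

## Interface

Orientations are given as a 3x3 rotation matrix whose columns are the frame's x, y, z axes.
In Python, from rig import r gives the robot as it stands.
- The arm moves only by the tool shift_gripper, called after "Emit:" by a JSON object that holds its "name" and its "arguments". Schema: {"type":"object","properties":{"ticks":{"type":"string"},"squeeze":{"type":"number"},"only":{"type":"string"},"quiet":{"type":"boolean"},"lines":{"type":"string"}},"required":["ticks"],"additionalProperties":false}. ticks is a string of 1 to 10 rows, parted by semicolons, with the numbers parted by commas; each row has 7 numbers: dx, dy, dz in m, then a rotation vector rx, ry, rz in degrees, then the opening from 0.0 (shut) to 1.0 (fully open); each row shifts and turns the commanded pose from where the row before left it, along the tool's axes as they then stand; what a row does not reach is not made up. A row lasts 1/10 s, in which the tool goes at most 0.05 m and 8.59 degrees, less where a joint would pass 70% of its speed; a pose out of reach is approached as far as the arm can. The fingers move at their own pace and stop on an object; squeeze is the grip in N (left out, the last holds). Time passes only in rows, so rows that do not move let the fingers close. The tool returns the time, the measured TCP pose, the force, the opening and the grip force at its end. only (a regular expression) keeps the lines of the reply that match it, lines (a string "A,B") keeps lines A to B, and quiet returns only ok. Input that does not fit is refused with a message, and nothing moves.
- r.state(): the state, without advancing time (a new reading comes with each control period).
- r.capture(name): name is "scene" or "side" or "wrist"; returns a dict with "pixels" (420x560x3 uint8, blue, green, red), "range_z" (420x560 float32, m along the optical axis (not along the pixel's ray), 0 where there is no reading), "camera_matrix" (3x3 intrinsics, pixels), "D" ([k1, k2, p1, p2, k3] as OpenCV has them; the pictures are not rectified), "pose" (4x4, takes a point from camera to world coordinates). Camera axes: x right, y down, z forward; pixel columns grow to the right and rows downward; lengths in m; the calibration is good to about 2 mm. A picture is of the moment at which its call begins.
- r.sign_off(): hands the job in; it is judged then, once.
The state is a dict: "clock": time; "qpos": joint angles; "joint_velocities": joint speeds; "tau": joint torques, N m; "eef_pos": TCP position; "ee_rot": TCP orientation; "ft_force": force on the tool from outside, world axes, zero at the start; "moment": the same for the moment, N m; "finger_gap": opening from 0.0 (shut) to 1.0 (fully open); "gripper_force": force on a finger pad.
Only numpy, scipy, OpenCV 4.12 (cv2) and the standard library are available. Lean on these libraries where they do the work, as an engineer would, in place of code of your own. Each camera call takes 0.05 s, during which the arm holds its last target. There are 200 camera calls.

## Task

Put the carver's three gouges away in the gouge tray: each goes in the berth whose edge slot suits its blade (narrow, medium, broad), handle lying level in both notched rails and cutting edge in the slot at the guard block. Leave the scratch awl, the brush and everything else where they are.

Things in the scene. Friction and masses are not known exactly. Their poses are not given: they have to be found in the camera images.
- gouge_tray: Pale 174x156x10 mm board, dark rails and block; fixed. Origin mid-underside, x to the slotted edge block, y left, z up. Berths along x at y=+56 (slot 17 mm wide), 0 (25), -56 (33). V rails, 12 mm thick, 30 high, at x=-72 and -7; a handle in them has its axis at z=30; put a gouge's origin at x=-39 (between the rails), edge to +x. Block 33 high, x=45 to 79, end wall to 87, 41 high.
- narrow_gouge: Gouge with a plain strip blade 8 mm wide. Turned wooden handle 27 mm thick, 107 mm long, brass ferrule, short shank; 170 mm in all. Origin on the tool's axis in the handle, near the balance point and good to grip, 107 mm from the edge and 63 mm from the butt; x points to the edge. How it is rolled about x does not matter. Lies on the bench, axis 14 mm up.
- medium_gouge: Gouge with a blade 15 mm wide at the edge. Turned wooden handle 27 mm thick, 107 mm long, brass ferrule, short shank; 165 mm in all. Origin on the tool's axis in the handle, near the balance point and good to grip, 104 mm from the edge and 60 mm from the butt; x points to the edge. How it is rolled about x does not matter. Lies on the bench, axis 14 mm up.
- broad_gouge: Gouge with a flared blade 21 mm wide at the edge. Turned wooden handle 27 mm thick, 107 mm long, brass ferrule, short shank; 160 mm in all. Origin on the tool's axis in the handle, near the balance point and good to grip, 102 mm from the edge and 58 mm from the butt; x points to the edge. How it is rolled about x does not matter. Lies on the bench, axis 14 mm up.
- scratch_awl: Look-alike that does not belong in the tray: the same kind of turned wooden handle 92 mm long with a brass ferrule, but a thin round pointed steel spike instead of a blade; 167 mm long, 27 mm thick. Origin on its axis, 60 mm from the butt; x points to the tip. Stays where it is.
- flat_brush: Flat brush with a wooden handle and steel ferrule, 196 mm long, 50 mm wide and 13 mm high at the head. Origin: middle of the underside. Does not belong in the tray; stays where it is. (Behind the tools lies a thick waney timber slab, its top up to 200 mm above the bench: carry things over or round it.)

How it is judged (in metres and radians):
At the end, for the whole second after the job is handed in: Each gouge lies still in its own berth with its edge to the block: its origin within 14 mm along and 10 mm across of the berth's place, 25 to 36 mm above the tray's underside, its axis within 0.12 rad of the tray's x and within 0.09 rad of level (x of narrow_gouge in the frame of gouge_tray between -0.053 and -0.025 m and y of narrow_gouge in the frame of gouge_tray between 0.046 and 0.066 m and z of narrow_gouge in the frame of gouge_tray between 0.025 and 0.036 m and x of gouge_tray in the frame of narrow_gouge above 0.02 m and angle between the x axis of each of narrow_gouge, medium_gouge, broad_gouge and the x axis of gouge_tray, either way round below 0.12 rad and angle between narrow_gouge's own x axis and vertical between 1.481 and 1.661 rad and linear speed of each of narrow_gouge, medium_gouge, broad_gouge below 0.02 m/s and x of medium_gouge in the frame of gouge_tray between -0.053 and -0.025 m and y of medium_gouge in the frame of gouge_tray between -0.01 and 0.01 m and z of medium_gouge in the frame of gouge_tray between 0.025 and 0.036 m and x of gouge_tray in the frame of medium_gouge above 0.02 m and angle between medium_gouge's own x axis and vertical between 1.481 and 1.661 rad and x of broad_gouge in the frame of gouge_tray between -0.053 and -0.025 m and y of broad_gouge in the frame of gouge_tray between -0.066 and -0.046 m and z of broad_gouge in the frame of gouge_tray between 0.025 and 0.036 m and x of gouge_tray in the frame of broad_gouge above 0.02 m and angle between broad_gouge's own x axis and vertical between 1.481 and 1.661 rad); the robot touches nothing.
It fails at once if the scratch awl is moved by over 30 mm (distance of scratch_awl from where it was at the start of the episode above 0.03 m).
It fails at once if the flat brush is moved by over 30 mm (distance of flat_brush from where it was at the start of the episode above 0.03 m).
It also fails if it takes over 102 s, if anything falls off the work surface, if the arm or the gripper's body presses on something with over 40 N, if the wrist force passes 120 N, or if a joint passes its speed limit or range.

## Working session

There is one attempt and no reset: what is moved stays moved. The work goes in short steps, Python scripts to look and compute and a tool call to move; the robot and the scene stay as the last step left them, time stands still between calls to the robot, and variables do not carry over. Pictures are saved under pics/ and viewed, at most 14 in all, crops included, and the job is handed in when it is done.

```bash
ls; mkdir -p pics
```

Run:
```python
from rig import r
import cv2,numpy as np
for n in("scene","side"):
    c=r.capture(n); cv2.imwrite(f"pics/{n}0.png",c["pixels"]); np.savez(f"{n}0.npz",**c)
    print(n,c["camera_matrix"].round(1).tolist(),c["D"],c["pose"].round(3).tolist(),(c["range_z"]>0).mean())
s=r.state();print(s)
```

```text
pics
rig.py
scene [[408.5, 0.0, 277.5], [0.0, 408.5, 211.4], [0.0, 0.0, 1.0]] [-0.09834032  0.          0.          0.          0.        ] [[0.733, -0.43, 0.527, -0.143], [-0.681, -0.466, 0.565, -0.79], [0.003, -0.773, -0.634, 0.775], [0.0, 0.0, 0.0, 1.0]] 0.9945875850340136
side [[444.6, 0.0, 286.8], [0.0, 444.6, 212.1], [0.0, 0.0, 1.0]] [-0.13837959  0.          0.          0.          0.        ] [[0.95, -0.138, 0.281, 0.088], [-0.313, -0.391, 0.866, -1.322], [-0.009, -0.91, -0.414, 0.629], [0.0, 0.0, 0.0, 1.0]] 0.9854931972789116
{'clock': 0.1, 'qpos': array([-4.8003519 , 33.02826544,  1.42415726, 82.38017352, -0.86011267,
       64.68676283, -3.23657846]), 'joint_velocities': array([-0.03042065, -0.17144365,  0.02442304, -0.14238427, -0.01897941,
        0.03039867, -0.05388387]), 'tau': array([ 7.07550455e-03, -7.67310762e+01,  2.25892425e+00, -2.86606407e+01,
        1.61178235e-02,  8.62831454e-03, -6.06417325e-05]), 'eef_pos': array([ 6.74604446e-01, -5.59087344e-06,  2.30533045e-01]), 'ee_rot': array([[-1.32983945e-05,  9.99998912e-01, -1.47526739e-03],
       [ 9.99999997e-01,  1.31957828e-05, -6.95643448e-05],
       [-6.95448018e-05, -1.47526831e-03, -9.99998909e-01]]), 'ft_force': array([ 0.78498052,  0.10182414, -0.30321821]), 'moment': array([0.00401399, 0.02224364, 0.03422216]), 'gripper_force': 0.0, 'finger_gap': 0.9963464513996426}
```

View pics/scene0.png

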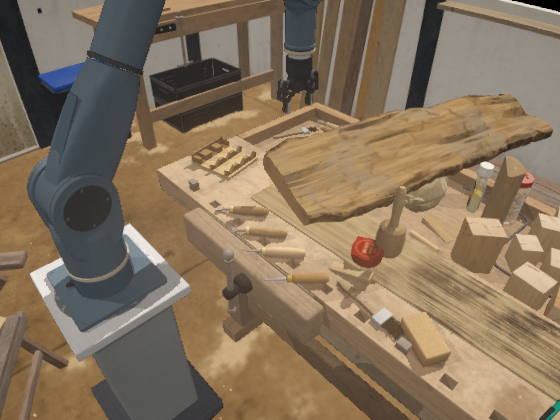

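View pics/side0.png

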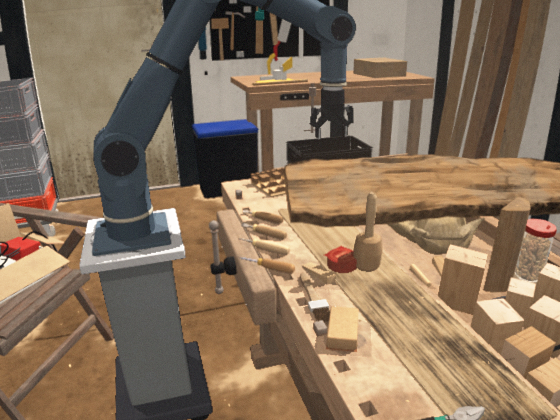

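The scene view shows four handled tools at about (245,210), (263,231), (280,252) and (305,278), with blades to the left. The tray is at (225,157) and the slab is behind. I'll get rough positions from the depth and an enlarged crop.

Create h.py:
```python
import cv2,numpy as np
def ray(c,uv):
    p=cv2.undistortPoints(np.float64(uv).reshape(-1,1,2),c["camera_matrix"],c["D"]).reshape(-1,2)
    d=np.c_[p,np.ones(len(p))]@c["pose"][:3,:3].T
    return c["pose"][:3,3],d
def plane(c,uv,z):
    o,d=ray(c,uv); return o+d*((z-o[2])/d[:,2])[:,None]
def depth(c,uv):
    o,d=ray(c,uv); uv=np.int32(np.round(np.float64(uv).reshape(-1,2)))
    return o+d*c["range_z"][uv[:,1],uv[:,0]][:,None]
def proj(c,P):
    M=np.linalg.inv(c["pose"]); return cv2.projectPoints(np.float64(P).reshape(-1,1,3),cv2.Rodrigues(M[:3,:3])[0],M[:3,3],c["camera_matrix"],c["D"])[0].reshape(-1,2)
```

Run:
```python
from h import *
c=dict(np.load("scene0.npz"))
pts=[(217,207),(266,212),(235,231),(286,231),(247,252),(304,253),(266,277),(328,279),(225,140),(193,157),(257,155),(228,176),(335,275),(372,270),(362,303),(310,210)]
for p,q in zip(pts,depth(c,pts)): print(p,q.round(3))
cv2.imwrite("pics/scene0c.png",cv2.resize(c["pixels"][125:315,180:400],None,fx=3.1,fy=3.1,interpolation=cv2.INTER_CUBIC))
```

```text
(217, 207) [0.375 0.032 0.009]
(266, 212) [ 0.458 -0.096  0.02 ]
(235, 231) [ 0.347 -0.091  0.01 ]
(286, 231) [ 0.444 -0.195  0.02 ]
(247, 252) [ 0.326 -0.167 -0.002]
(304, 253) [ 0.421 -0.287  0.018]
(266, 277) [ 0.305 -0.268 -0.003]
(328, 279) [ 0.399 -0.39   0.019]
(225, 140) [0.619 0.312 0.028]
(193, 157) [0.466 0.294 0.027]
(257, 155) [0.665 0.186 0.   ]
(228, 176) [0.498 0.139 0.01 ]
(335, 275) [ 0.438 -0.381 -0.004]
(372, 270) [ 0.511 -0.441  0.008]
(362, 303) [ 0.408 -0.49   0.011]
(310, 210) [ 0.452 -0.27   0.135]
```

View pics/scene0c.png

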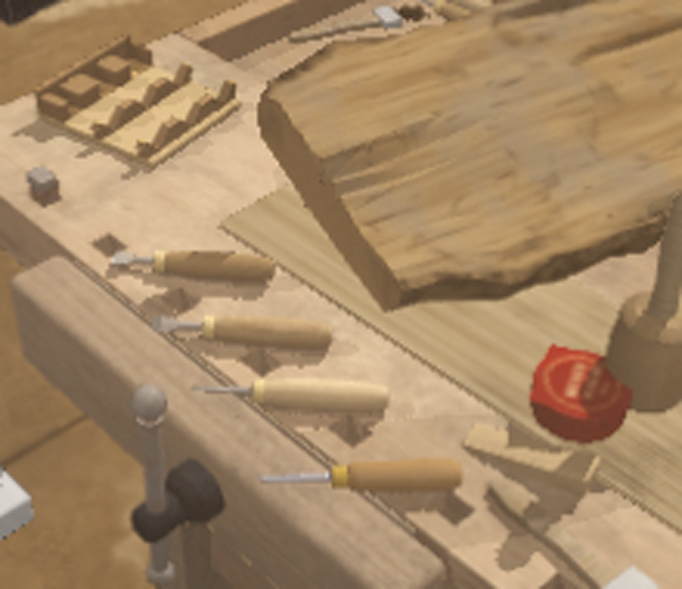

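The crop shows, top to bottom, a flared blade (broad), a medium blade, and two thin ones that I need to tell apart. The tray block faces world +y. Next I'll raise the wrist camera over the tools.

Emit:
{"name": "shift_gripper", "arguments": {"ticks": "0,0,-0.045,0,0,0,1;-0.02,-0.03,-0.03,0,0,0,1;-0.025,-0.035,-0.025,0,0,0,1;-0.025,-0.035,-0.02,0,0,0,1;-0.025,-0.035,-0.02,0,0,0,1;-0.025,-0.03,-0.01,0,0,0,1;-0.03,-0.02,0,0,0,0,1;0,0,0,0,0,0,1;0,0,0,0,0,0,1", "squeeze": 40}}

```text
clock: 1.0
eef_pos: [0.4896, -0.1504, 0.3814]
ee_rot: [[0.002, 1.0, 0.0], [1.0, -0.002, 0.0], [0.0, 0.0, -1.0]]
ft_force: [0.2, 0.5, -0.5]
finger_gap: 1.003
gripper_force: 0.0
```

Run:
```python
from rig import r
from h import *
c=r.capture("wrist"); np.savez("w1.npz",**c); cv2.imwrite("pics/w1.png",c["pixels"]); print(c["pose"].round(3).tolist())
s=dict(np.load("scene0.npz"))
uv=np.stack(np.meshgrid(range(0,560,2),range(0,420,2)),-1).reshape(-1,2)
P=np.r_[depth(s,uv),depth(c,uv)]
for x in np.arange(.3,.8,.04):
    print(round(x,2),[int(1000*max([0]+list(P[(abs(P[:,0]-x)<.02)&(abs(P[:,1]-y)<.02)&(P[:,2]<.3),2]))) for y in np.arange(-.48,.4,.04)])
```

```text
[[1.0, -0.002, 0.001, 0.491], [-0.001, -0.948, -0.317, -0.069], [0.001, 0.317, -0.948, 0.524], [0.0, 0.0, 0.0, 1.0]]
0.3 [0, 0, 1, 1, 16, 17, 0, 1, 15, 1, 0, 0, 0, 1, 0, 0, 0, 0, 0, 0, 0, 0]
0.34 [1, 3, 1, 26, 27, 1, 20, 24, 15, 2, 14, 2, 2, 1, 2, 1, 1, 0, 2, 0, 0, 2]
0.38 [2, 3, 26, 27, 26, 24, 26, 25, 25, 25, 15, 7, 21, 13, 1, 2, 28, 27, 2, 4, 1, 0]
0.42 [12, 13, 26, 27, 2, 136, 26, 26, 29, 25, 26, 27, 23, 3, 1, 1, 0, 2, 4, 0, 2, 0]
0.46 [22, 24, 16, 9, 127, 137, 143, 165, 175, 186, 148, 29, 3, 3, 1, 1, 1, 24, 10, 36, 38, 0]
0.5 [11, 41, 42, 40, 133, 136, 149, 164, 180, 190, 193, 190, 10, 3, 1, 10, 27, 29, 21, 33, 42, 0]
0.54 [10, 69, 42, 126, 134, 138, 155, 164, 184, 191, 194, 190, 11, 2, 1, 10, 30, 30, 28, 34, 40, 0]
0.58 [76, 217, 217, 131, 136, 141, 160, 176, 185, 192, 195, 193, 298, 3, 1, 0, 28, 10, 31, 31, 41, 0]
0.62 [68, 217, 210, 137, 138, 149, 167, 180, 186, 194, 193, 192, 299, 20, 0, 1, 29, 25, 29, 28, 41, 0]
0.66 [10, 10, 0, 139, 143, 154, 171, 184, 191, 199, 198, 10, 11, 11, 0, 0, 26, 0, 3, 0, 2, 2]
0.7 [7, 2, 127, 142, 143, 155, 174, 184, 197, 201, 198, 1, 299, 7, 0, 0, 0, 0, 0, 1, 0, 0]
0.74 [0, 0, 131, 142, 146, 160, 178, 188, 199, 203, 198, 0, 297, 0, 0, 0, 0, 0, 0, 0, 0, 0]
0.78 [0, 0, 131, 147, 147, 164, 179, 189, 196, 200, 0, 0, 0, 0, 0, 0, 0, 0, 0, 0, 0, 0]
```

View pics/w1.png

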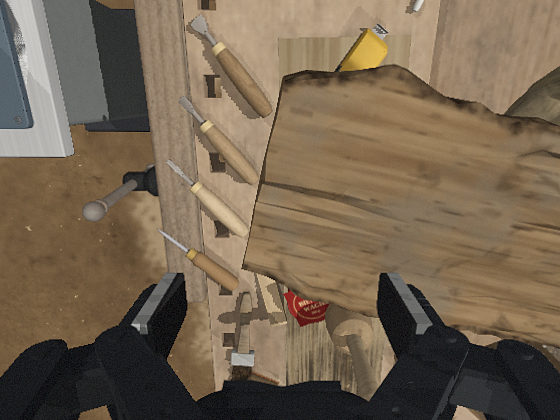

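In the wrist view, edges from top to bottom are broad (197,22), medium (184,103), narrow strip (172,166) and pointed awl (163,233). The slab edge runs close along the butts at u≈250–285. Next I'll measure the axes and the clearance to the slab.

Create tools.py:
```python
from h import *
def tools(c,zlo=.004,zhi=.04,box=(.26,.52,-.45,.12)):
    H,W=c["range_z"].shape
    uv=np.stack(np.meshgrid(range(W),range(H)),-1).reshape(-1,2)
    P=depth(c,uv).reshape(H,W,3)
    m=(P[...,2]>zlo)&(P[...,2]<zhi)&(P[...,0]>box[0])&(P[...,0]<box[1])&(P[...,1]>box[2])&(P[...,1]<box[3])&(c["range_z"]>0)
    n,l,st,ce=cv2.connectedComponentsWithStats(m.astype(np.uint8),connectivity=8)
    out=[]
    for i in range(1,n):
        if st[i,4]<250: continue
        Q=P[l==i]
        h=Q[Q[:,2]>.014]   # handle
        if len(h)<150: continue
        (cx,cy),(w,hh),a=cv2.minAreaRect(np.float32(h[:,:2]*1000))
        vx,vy,x0,y0=cv2.fitLine(np.float32(h[:,:2]),cv2.DIST_L2,0,.001,.001).ravel()
        d=np.array([vx,vy]); d*=np.sign(-d[0])
        t=(Q[:,:2]-[x0,y0])@d; th=(h[:,:2]-[x0,y0])@d; n_=np.array([-d[1],d[0]])
        s=(h[:,:2]-[x0,y0])@n_
        off=(np.percentile(s,2)+np.percentile(s,98))/2
        o=np.array([x0,y0])+off*n_
        out.append((o,d,t.min(),t.max(),th.max(),s.max()-s.min(),np.percentile(h[:,2],95),ce[i],len(Q)))
    return out
```

Run:
```python
from tools import *
c=dict(np.load("w1.npz"))
for o,d,a,b,hb,w,z,ce,n in tools(c):
    print("cen",o.round(4),"ang",np.degrees(np.arctan2(d[1],d[0])).round(1),"butt",(o+a*d).round(4),"hend",(o+hb*d).round(4),"tip",(o+b*d).round(4),"len",round(b-a,4),"w",w.round(4),"top",z.round(4),ce.round(),n)
# tips by ray on plane z=.012 (wrist)
print(plane(c,[(197,22),(184,103),(172,166),(163,233)],.012).round(4))
# slab front edge
uv=np.stack(np.meshgrid(range(560),range(420)),-1).reshape(-1,2);P=depth(c,uv)
for y in np.arange(-.34,.1,.03):
    q=P[(abs(P[:,1]-y)<.008)&(P[:,2]>.06)&(P[:,2]<.22)&(P[:,0]<.7)&(P[:,0]>.38)]
    if len(q): i=q[:,0].argmin();print(y.round(2),q[i].round(3))
cv2.imwrite("pics/w1c.png",cv2.resize(c["pixels"][0:270,150:300],None,fx=2.2,fy=2.2,interpolation=cv2.INTER_CUBIC))
```

```text
cen [ 0.4349 -0.0473] ang 128.1 butt [ 0.4714 -0.0939] hend [0.3881 0.0124] tip [0.3734 0.0311] len 0.1589 w 0.0265 top 0.0273 [235.  71.] 1765
cen [ 0.4105 -0.1485] ang 130.5 butt [ 0.4493 -0.1939] hend [ 0.3469 -0.0738] tip [ 0.3436 -0.07  ] len 0.1628 w 0.026 top 0.0263 [223. 145.] 1444
cen [ 0.3852 -0.2352] ang 134.0 butt [ 0.4314 -0.2832] hend [ 0.3146 -0.1621] tip [ 0.3146 -0.1621] len 0.1682 w 0.0257 top 0.0255 [214. 204.] 1243
cen [ 0.3666 -0.3428] ang 140.1 butt [ 0.4134 -0.382 ] hend [ 0.2873 -0.2765] tip [ 0.2855 -0.275 ] len 0.1668 w 0.0273 top 0.0269 [208. 266.] 1034
cen [ 0.4814 -0.4272] ang -127.3 butt [ 0.506  -0.3949] hend [ 0.4661 -0.4472] tip [ 0.4661 -0.4472] len 0.0658 w 0.0565 top 0.0395 [274. 299.] 905
[[ 0.3765  0.0261  0.012 ]
 [ 0.3485 -0.0783  0.012 ]
 [ 0.3209 -0.1715  0.012 ]
 [ 0.2942 -0.2841  0.012 ]]
-0.34 [ 0.511 -0.332  0.121]
-0.31 [ 0.479 -0.302  0.127]
-0.28 [ 0.437 -0.286  0.128]
-0.25 [ 0.444 -0.258  0.132]
-0.22 [ 0.451 -0.22   0.099]
-0.19 [ 0.456 -0.196  0.107]
-0.16 [ 0.464 -0.162  0.111]
-0.13 [ 0.47  -0.138  0.121]
-0.1 [ 0.479 -0.104  0.127]
-0.07 [ 0.486 -0.075  0.15 ]
-0.04 [ 0.502 -0.047  0.168]
-0.01 [ 0.579 -0.017  0.069]
```

View pics/w1c.png

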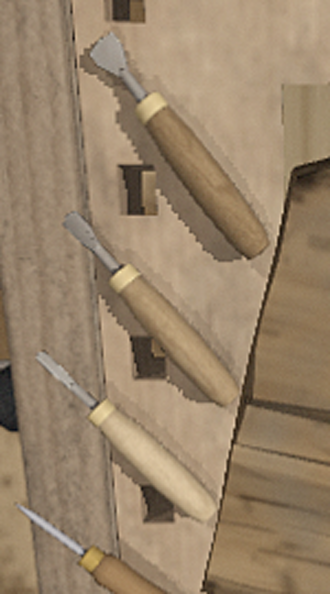

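The crop confirms flared, medium, strip and spike, in that order. The next step is to measure the tray from two wrist positions.

Emit:
{"name": "shift_gripper", "arguments": {"ticks": "0.045,0.008,0,0,0,0,1;0.045,0.008,0,0,0,0,1;0.045,0.008,0,0,0,0,1;0.045,0.008,0,0,0,0,1;0.045,0.008,0,0,0,0,1;0.045,0.008,0,0,0,0,1;0.045,0.008,0,0,0,0,1;0.045,0.008,0,0,0,0,1;0.045,0.008,0,0,0,0,1;0.035,0.008,0,0,0,0,1"}}

```text
clock: 2.05
eef_pos: [0.569, 0.2951, 0.3802]
ee_rot: [[-0.004, 1.0, -0.002], [1.0, 0.004, 0.001], [0.001, -0.002, -1.0]]
ft_force: [0.3, -0.4, 0.5]
finger_gap: 0.999
gripper_force: 0.0
```

Emit:
{"name": "shift_gripper", "arguments": {"ticks": "0,0,0,0,0,0,1;0,0,0,0,0,0,1;0,0,0,0,0,0,1"}}

```text
clock: 2.35
eef_pos: [0.57, 0.2898, 0.3808]
ee_rot: [[0.0, 1.0, -0.001], [1.0, -0.0, -0.001], [-0.001, -0.001, -1.0]]
ft_force: [0.6, -0.4, 0.3]
finger_gap: 1.001
gripper_force: 0.0
```

Run:
```python
from rig import r
from h import *
c=r.capture("wrist"); np.savez("t1.npz",**c); cv2.imwrite("pics/t1.png",c["pixels"])
```

Emit:
{"name": "shift_gripper", "arguments": {"ticks": "0.03,0.02,0.03,0,0,0,1;0.03,0.02,0.03,0,0,0,1;0,0,0,0,0,0,1;0,0,0,0,0,0,1;0,0,0,0,0,0,1"}}

```text
clock: 2.9
eef_pos: [0.6106, 0.3486, 0.3228]
ee_rot: [[0.002, 1.0, 0.002], [1.0, -0.002, 0.0], [0.0, 0.002, -1.0]]
ft_force: [0.9, -0.0, 0.2]
finger_gap: 0.998
gripper_force: 0.0
```

Run:
```python
from rig import r
from h import *
c=r.capture("wrist"); np.savez("t2.npz",**c); cv2.imwrite("pics/t2.png",c["pixels"])
```

```text
(no output)
```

View pics/t2.png

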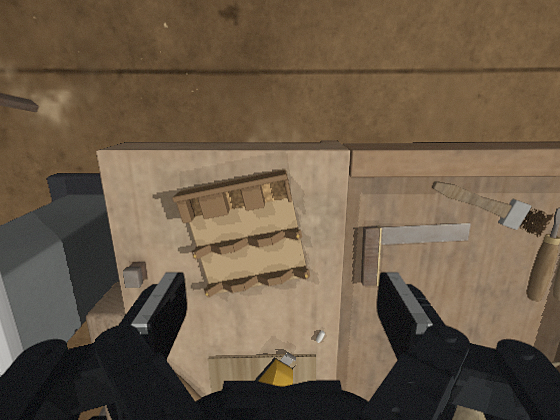

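The tray is at u 178–308, v 173–295. The end wall runs (178,195)–(288,173), the butt-side rail (207,290)–(308,272), and the brush is at (480,205). Next I'll fit the tray in both views.

Run:
```python
from h import *
def tri(c1,p1,c2,p2):
    o1,d1=ray(c1,p1);o2,d2=ray(c2,p2);out=[]
    for a,b in zip(d1,d2):
        s=np.linalg.lstsq(np.c_[a,-b],o2-o1,rcond=None)[0]; out.append((o1+a*s[0]+o2+b*s[1])/2)
    return np.array(out)
res=[]
for n in("t1","t2"):
    c=dict(np.load(n+".npz")); H,W=c["range_z"].shape
    uv=np.stack(np.meshgrid(range(W),range(H)),-1).reshape(-1,2);P=depth(c,uv).reshape(H,W,3)
    m=((P[...,2]>.005)&(P[...,2]<.06)&(P[...,0]>.44)&(P[...,0]<.72)&(P[...,1]>.08)&(P[...,1]<.40)).astype(np.uint8)
    k,l,st,ce=cv2.connectedComponentsWithStats(m); i=1+st[1:,4].argmax(); Q=P[l==i]
    rc=cv2.minAreaRect(np.float32(Q[:,:2]*1000)); print(n,"rect",rc,len(Q))
    R=lambda zlo,zhi:Q[(Q[:,2]>zlo)&(Q[:,2]<zhi)]
    w=R(.037,.046); f=cv2.fitLine(np.float32(w[:,:2]),cv2.DIST_L2,0,.001,.001).ravel()
    a=np.degrees(np.arctan2(f[1],f[0])); print(" wall ang",a.round(2),"centre",w[:,:2].mean(0).round(4),"rect",cv2.minAreaRect(np.float32(w[:,:2]*1000)))
    th=np.radians(a%180-90 if False else (a+90)%180); ex=np.array([np.cos(th),np.sin(th)]); ey=np.array([-ex[1],ex[0]])
    lo,hi=[np.array([(Q[:,:2]@e).min(),(Q[:,:2]@e).max()]) for e in(ex,ey)]
    cx=lo.mean()*ex+hi.mean()*ey; print(" x ang",np.degrees(th).round(2),"size",np.ptp(lo).round(4),np.ptp(hi).round(4),"centre",cx.round(4))
    T=(Q[:,:2]-cx)@np.c_[ex,ey]
    b=Q[(abs(T[:,0]-20)<99)&(Q[:,2]<.014)]; print(" board z",np.median(b[:,2]).round(4),"wall z",np.median(w[:,2]).round(4),"bench z",np.median(P[(abs(P[...,0]-.54)<.05)&(abs(P[...,1]-.1)<.02)][:,2]).round(4))
    for y in(.056,0,-.056):
        for x0 in(-.072,-.007):
            s=(abs(T[:,0]-x0)<.005)&(abs(T[:,1]-y)<.03); 
            q=np.array([[yy,np.median(Q[s&(abs(T[:,1]-y-yy)<.002),2])] for yy in np.arange(-.028,.029,.004)])
            print("  rail",x0,y,(q[:,1]*1000).round(0).tolist())
    # corner pixels of contour for triangulation: extremes along image
    box=np.array([cx+sx*.087*ex+sy*.078*ey for sx,sy in((-1,1),(-1,-1))])
    cn=max(cv2.findContours((l==i).astype(np.uint8),0,1)[0],key=len).reshape(-1,2)
    pp=proj(c,np.c_[box,[.01,.01]]); res.append((c,np.array([cn[np.linalg.norm(cn-p,axis=1).argmin()] for p in pp])))
    tri_w=[cn[(cn@np.array(v)).argmax()] for v in((-1,-1),(1,-1))]
    res[-1]=(c,np.r_[res[-1][1],tri_w]); print(res[-1][1].tolist())
print("triangulated",tri(res[0][0],res[0][1],res[1][0],res[1][1]).round(4))
```

```text
t1 rect ((559.157470703125, 234.66876220703125), (163.80894470214844, 173.63243103027344), 11.786944389343262) 10530
 wall ang 11.71 centre [0.5438 0.3161] rect ((542.7527465820312, 315.7665100097656), (154.80955505371094, 8.267577171325684), 11.62273120880127)
 x ang 101.71 size 0.1737 0.1638 centre [0.5592 0.2346]
 board z 0.0103 wall z 0.0404 bench z -0.0
  rail -0.072 0.056 [30.0, 30.0, 30.0, 28.0, 25.0, 20.0, 16.0, 13.0, 16.0, 20.0, 24.0, 28.0, 30.0, 24.0, nan]
  rail -0.007 0.056 [31.0, 30.0, 30.0, 28.0, 24.0, 19.0, 17.0, 14.0, 17.0, 21.0, 25.0, 29.0, 30.0, 23.0, nan]
  rail -0.072 0 [30.0, 30.0, 30.0, 28.0, 25.0, 21.0, 16.0, 14.0, 17.0, 21.0, 24.0, 28.0, 30.0, 30.0, 30.0]
  rail -0.007 0 [30.0, 30.0, 31.0, 28.0, 24.0, 20.0, 16.0, 13.0, 16.0, 21.0, 25.0, 28.0, 30.0, 30.0, 31.0]
  rail -0.072 -0.056 [nan, 25.0, 31.0, 28.0, 24.0, 20.0, 16.0, 14.0, 16.0, 20.0, 24.0, 28.0, 31.0, 31.0, 30.0]
  rail -0.007 -0.056 [nan, 24.0, 30.0, 28.0, 24.0, 20.0, 16.0, 14.0, 16.0, 20.0, 25.0, 28.0, 30.0, 30.0, 30.0]
[[240, 244], [331, 226], [209, 146], [314, 124]]
t2 rect ((559.2977294921875, 234.1
[... 509 characters left out ...]
, 17.0, 20.0, 25.0, 28.0, 30.0, 23.0, nan]
  rail -0.072 0 [30.0, 30.0, 30.0, 28.0, 24.0, 20.0, 16.0, 14.0, 16.0, 20.0, 24.0, 28.0, 31.0, 30.0, 30.0]
  rail -0.007 0 [30.0, 30.0, 30.0, 28.0, 24.0, 21.0, 16.0, 14.0, 16.0, 21.0, 24.0, 28.0, 30.0, 30.0, 30.0]
  rail -0.072 -0.056 [nan, 25.0, 30.0, 29.0, 24.0, 20.0, 17.0, 14.0, 17.0, 21.0, 24.0, 29.0, 30.0, 30.0, 30.0]
  rail -0.007 -0.056 [nan, 25.0, 30.0, 28.0, 24.0, 20.0, 16.0, 14.0, 17.0, 20.0, 24.0, 28.0, 31.0, 30.0, 30.0]
[[211, 296], [308, 276], [174, 195], [285, 169]]
triangulated [[0.5037 0.1406 0.0239]
 [0.6528 0.1691 0.0149]
 [0.4622 0.2998 0.0183]
 [0.6191 0.3321 0.0028]]
  return _methods._mean(a, axis=axis, dtype=dtype,
  ret = ret.dtype.type(ret / rcount)
```

Tray origin is (0.559,0.234), its x axis is at 101.7°, and the V notches are confirmed. Next is a hover over the narrow gouge.

Emit:
{"name": "shift_gripper", "arguments": {"ticks": "-0.042,-0.0165,0,0,0,0,1;-0.042,-0.0165,0,0,0,0,1;-0.042,-0.0165,0,0,0,0,1;-0.042,-0.0165,0,0,0,0,1;-0.042,-0.0165,0,0,0,0,1;-0.042,-0.0165,0,0,0,0,1;-0.042,-0.0165,0,0,0,0,1;-0.042,-0.0165,0,0,0,0,1;-0.042,-0.0165,0,0,0,0,1;-0.042,-0.0165,0,0,0,0,1"}}

```text
clock: 3.95
eef_pos: [0.4437, -0.0723, 0.3231]
ee_rot: [[0.001, 1.0, 0.004], [1.0, -0.001, -0.0], [-0.0, 0.004, -1.0]]
ft_force: [1.9, -1.1, 0.8]
finger_gap: 1.0
gripper_force: 0.0
```

Emit:
{"name": "shift_gripper", "arguments": {"ticks": "-0.04,-0.0165,0.01,0,0,0,0.8;-0.04,-0.0165,0.01,0,0,0,0.8;-0.04,-0.0165,0.01,0,0,0,0.8;-0.04,-0.0135,0.01,0,0,0,0.8;0,0,0.01,0,0,-7.3,0.8;0,0,0.01,0,0,-7.3,0.8;0,0,0.01,0,0,-7.3,0.8;0,0,0.01,0,0,-7.3,0.8;0,0,0.01,0,0,-7.3,0.8;0,0,0.01,0,0,-7.3,0.8"}}

```text
clock: 4.95
eef_pos: [0.3818, -0.2307, 0.2225]
ee_rot: [[-0.695, 0.719, 0.003], [0.719, 0.695, -0.002], [-0.003, 0.001, -1.0]]
ft_force: [-0.0, -0.2, -0.6]
finger_gap: 0.802
gripper_force: 0.0
```

Emit:
{"name": "shift_gripper", "arguments": {"ticks": "0,0,0,0,0,0,0.75;0,0,0,0,0,0,0.75;0,0,0,0,0,0,0.75"}}

```text
clock: 5.25
eef_pos: [0.3822, -0.2304, 0.2224]
ee_rot: [[-0.69, 0.724, 0.002], [0.724, 0.69, -0.001], [-0.002, 0.001, -1.0]]
ft_force: [0.3, -0.2, 0.5]
finger_gap: 0.747
gripper_force: 0.0
```

Create look.py:
```python
import sys
from rig import r
from tools import *
name=sys.argv[1]; c=r.capture("wrist"); np.savez(name+".npz",**c); s=r.state(); X=s["ee_rot"]; p=s["eef_pos"]
print("tcp",p.round(4),"xang",np.degrees(np.arctan2(X[1,0],X[0,0])).round(2),"q",s["qpos"].round(1))
for o,d,a,b,hb,w,z,ce,n in tools(c):
    print("butt",(o+a*d).round(4),"tip",(o+b*d).round(4),"ang",np.degrees(np.arctan2(d[1],d[0])).round(1),"len",round(b-a,4),"w",w.round(4),"top",z.round(4))
    for L in (.063,.060,.058): 
        if abs(b-a-L-{.063:.107,.060:.104,.058:.102}[L])<.0025: g=o+(a+L+.008)*d; print("  L",L,"grip",g.round(4),"in tool",(X.T@(np.r_[g,.002]-p)).round(4))
```

```bash
python3 look.py n1
```

```text
tcp [ 0.3822 -0.2303  0.2222] xang 133.65 q [ 2.48e+01  1.42e+01  3.00e-01  1.16e+02 -1.00e-01  4.97e+01  6.88e+01]
butt [ 0.469 -0.096] tip [0.3923 0.0047] ang 127.3 len 0.1265 w 0.0258 top 0.0275
butt [ 0.4471 -0.196 ] tip [ 0.3433 -0.0706] ang 129.6 len 0.1628 w 0.0262 top 0.0265
  L 0.06 grip [ 0.4037 -0.1436] in tool [0.0483 0.0753 0.2202]
butt [ 0.4291 -0.2846] tip [ 0.3139 -0.1625] ang 133.3 len 0.1679 w 0.0256 top 0.0256
  L 0.063 grip [ 0.3804 -0.233 ] in tool [-0.0003 -0.0033  0.2202]
butt [ 0.4118 -0.3804] tip [ 0.2825 -0.2776] ang 141.5 len 0.1652 w 0.027 top 0.0263
  L 0.06 grip [ 0.3586 -0.3381] in tool [-0.0613 -0.0916  0.2203]
butt [ 0.5233 -0.3573] tip [ 0.4702 -0.4512] ang -119.5 len 0.1079 w 0.064 top 0.0396
```

Two wrist places agree: narrow axis top ≈0.026 and offset −3 mm in tool y. Descending.

Emit:
{"name": "shift_gripper", "arguments": {"ticks": "0,-0.003,0.03,0,0,0,0.7;0,0,0.035,0,0,0,0.7;0,0,0.035,0,0,0,0.7;0,0,0.035,0,0,0,0.7;0,0,0.025,0,0,0,0.7;0,0,0,0,0,0,0.7;0,0,0,0,0,0,0.7"}}

```text
clock: 6.0
eef_pos: [0.38, -0.2322, 0.0618]
ee_rot: [[-0.692, 0.722, -0.0], [0.722, 0.692, 0.0], [0.0, -0.0, -1.0]]
ft_force: [0.7, 0.6, -0.3]
finger_gap: 0.7
gripper_force: 0.0
```

```bash
python3 look.py n2
```

```text
tcp [ 0.3805 -0.2324  0.0624] xang 133.77 q [ 2.550e+01  2.890e+01 -1.000e-01  1.271e+02  2.000e-01  2.400e+01
  6.890e+01]
butt [ 0.4466 -0.1973] tip [ 0.353  -0.0831] ang 129.3 len 0.1476 w 0.0261 top 0.0264
butt [ 0.4294 -0.285 ] tip [ 0.3135 -0.1624] ang 133.4 len 0.1687 w 0.0264 top 0.0256
  L 0.063 grip [ 0.3806 -0.2334] in tool [-0.0008 -0.0006  0.0604]
butt [ 0.4643 -0.0998] tip [ 0.4321 -0.0705] ang 137.8 len 0.0435 w 0.0065 top 0.0215
butt [ 0.3595 -0.337 ] tip [ 0.2842 -0.2757] ang 140.8 len 0.0972 w 0.0248 top 0.0258
```

Emit:
{"name": "shift_gripper", "arguments": {"ticks": "-0.001,-0.001,0.025,0,0,0,0.7;0,0,0.02,0,0,0,0.7;0,0,0.015,0,0,0,0.7;0,0,0,0,0,0,0.7"}}

```text
clock: 6.45
eef_pos: [0.3802, -0.2336, 0.0015]
ee_rot: [[-0.692, 0.722, 0.0], [0.722, 0.692, -0.0], [-0.0, 0.0, -1.0]]
ft_force: [-0.9, 1.0, 0.4]
finger_gap: 0.702
gripper_force: 0.0
```

Emit:
{"name": "shift_gripper", "arguments": {"ticks": "0,0,0,0,0,0,0.2;0,0,0,0,0,0,0.2;0,0,0,0,0,0,0.2;0,0,0,0,0,0,0.2;0,0,0,0,0,0,0.2;0,0,0,0,0,0,0.2;0,0,0,0,0,0,0.2", "squeeze": 60}}

```text
clock: 7.15
eef_pos: [0.3806, -0.2339, 0.0028]
ee_rot: [[-0.692, 0.722, 0.002], [0.722, 0.692, -0.001], [-0.002, 0.001, -1.0]]
ft_force: [-2.0, 1.1, 12.6]
finger_gap: 0.267
gripper_force: 58.0
```

```bash
python3 -c "
from rig import r
print(r.state()['qpos'].round(1))"
```

```text
[ 25.7  35.9  -0.2 129.4   0.5  14.5  68.8]
```

Emit:
{"name": "shift_gripper", "arguments": {"ticks": "0,0,-0.015,0,0,0,0.2;0,0,-0.03,0,0,0,0.2;0,0,-0.03,0,0,0,0.2;0,0,-0.04,0,0,0,0.2;0,0,-0.04,0,0,0,0.2;0,0,-0.04,0,0,0,0.2;0,0,-0.03,0,0,0,0.2;0,0,-0.03,0,0,0,0.2;0,0,0,0,0,0,0.2;0,0,0,0,0,0,0.2"}}

```text
clock: 8.15
eef_pos: [0.3796, -0.2334, 0.257]
ee_rot: [[-0.692, 0.722, 0.002], [0.722, 0.692, -0.001], [-0.002, 0.001, -1.0]]
ft_force: [-0.7, -0.7, -2.2]
finger_gap: 0.272
gripper_force: 59.7
```

Run:
```python
from rig import r
from h import *
c=r.capture("wrist"); np.savez("g1.npz",**c); cv2.imwrite("pics/g1.png",c["pixels"])
s=r.state();print(s["eef_pos"],s["finger_gap"],s["gripper_force"])
```

```text
[ 0.37923027 -0.23321815  0.25615987] 0.27039009768805483 59.67069148784503
```

View pics/g1.png

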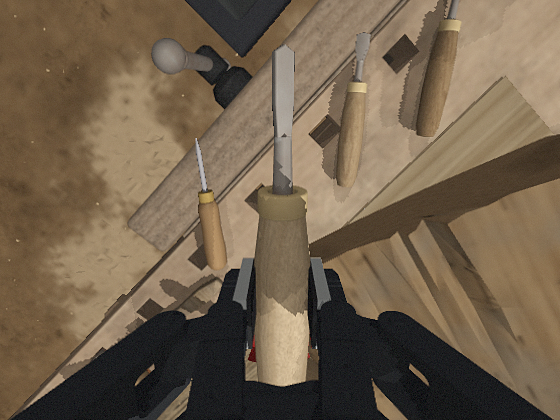

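The narrow gouge is held with its edge at (284,48), along the tool axis. I'll measure how it sits in the tool frame.

Create held.py:
```python
import sys
from rig import r
from h import *
name=sys.argv[1]; c=r.capture("wrist"); np.savez(name+".npz",**c); s=r.state(); X=s["ee_rot"]; p=s["eef_pos"]
uv=np.stack(np.meshgrid(range(200,360),range(20,390)),-1).reshape(-1,2)
T=(depth(c,uv)-p)@X
T=T[(abs(T[:,1])<.02)&(abs(T[:,2])<.06)&(T[:,0]>-.02)&(T[:,0]<.13)]
print("tip x",T[:,0].max().round(4),"gap",s["finger_gap"],s["gripper_force"])
for x in np.arange(0,.12,.008):
    q=T[abs(T[:,0]-x)<.002]
    if len(q)>3: print("x",x.round(3),"y",q[:,1].min().round(4),q[:,1].max().round(4),"mid",((q[:,1].min()+q[:,1].max())/2).round(4),"ztop",np.percentile(q[:,2],3).round(4),"zmax",np.percentile(q[:,2],97).round(4))
```

```bash
python3 held.py g1
```

```text
tip x 0.0983 gap 0.264288949203662 59.67046061879955
x 0.0 y -0.0128 0.0139 mid 0.0006 ztop -0.0458 zmax -0.0171
x 0.008 y -0.02 0.02 mid -0.0 ztop -0.0503 zmax -0.0088
x 0.016 y -0.0114 0.0127 mid 0.0006 ztop -0.023 zmax -0.0131
x 0.024 y -0.0104 0.0115 mid 0.0005 ztop -0.022 zmax -0.0132
x 0.032 y -0.0089 0.0109 mid 0.001 ztop -0.021 zmax -0.0132
x 0.04 y -0.0096 0.0112 mid 0.0008 ztop -0.0215 zmax -0.0131
x 0.048 y -0.0029 0.0049 mid 0.001 ztop -0.0153 zmax -0.011
x 0.056 y -0.0029 0.0044 mid 0.0007 ztop -0.015 zmax -0.0111
x 0.064 y -0.0024 0.0043 mid 0.001 ztop -0.0148 zmax -0.0108
x 0.072 y -0.0027 0.0047 mid 0.001 ztop -0.0141 zmax -0.0103
x 0.08 y -0.003 0.0049 mid 0.001 ztop -0.0145 zmax -0.01
x 0.088 y -0.0029 0.0052 mid 0.0011 ztop -0.0146 zmax -0.0105
x 0.096 y -0.0029 0.0051 mid 0.0011 ztop -0.0145 zmax -0.0103
```

It is level, with the origin 8.7 mm behind the grip and the axis 11.5 mm above the TCP. I'll turn and carry it to the narrow berth.

Emit:
{"name": "shift_gripper", "arguments": {"ticks": "0,0,-0.005,0,0,8,0.2;0,0,0,0,0,8,0.2;0,0,0,0,0,8,0.2;0,0,0,0,0,8,0.2;0,0,0,0,0,0,0.2"}}

```text
clock: 8.75
eef_pos: [0.3792, -0.2331, 0.2602]
ee_rot: [[-0.202, 0.979, -0.002], [0.979, 0.202, 0.001], [0.001, -0.002, -1.0]]
ft_force: [-1.0, 0.6, -0.9]
finger_gap: 0.269
gripper_force: 59.7
```

Emit:
{"name": "shift_gripper", "arguments": {"ticks": "0.039,0.0213,0,0,0,0,0.2;0.039,0.0213,0,0,0,0,0.2;0.039,0.0213,0,0,0,0,0.2;0.039,0.0213,0,0,0,0,0.2;0.039,0.0213,0,0,0,0,0.2;0.039,0.0213,0,0,0,0,0.2;0.039,0.0213,0,0,0,0,0.2;0.039,0.0213,0,0,0,0,0.2;0.039,0.0213,0,0,0,0,0.2;0.039,0.0213,0,0,0,0,0.2"}}

```text
clock: 9.75
eef_pos: [0.5085, 0.1935, 0.2604]
ee_rot: [[-0.209, 0.978, -0.001], [0.978, 0.209, -0.001], [-0.0, -0.001, -1.0]]
ft_force: [1.7, -1.4, -0.7]
finger_gap: 0.264
gripper_force: 59.7
```

Create goal.py:
```python
import sys,numpy as np
from rig import r
x,y,z=map(float,sys.argv[1:4]); s=r.state(); X=s["ee_rot"]; a=np.radians(101.7)
ex=np.array([np.cos(a),np.sin(a)]); ey=np.array([-ex[1],ex[0]])
g=np.r_[np.array([.5592,.2344])+x*ex+y*ey,z]
print("tcp",s["eef_pos"].round(4),"yaw off (tool z turn)",(np.degrees(np.arctan2(X[1,0],X[0,0]))-101.7).round(2),"delta tool",(X.T@(g-s["eef_pos"])).round(4),"gap",round(s["finger_gap"],3))
```

```text
(no output)
```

Emit:
{"name": "shift_gripper", "arguments": {"ticks": "0,0,0,0,0,0,0.2;0,0,0,0,0,0,0.2;0,0,0,0,0,0,0.2"}}

```text
clock: 10.05
eef_pos: [0.5082, 0.1904, 0.2606]
ee_rot: [[-0.205, 0.979, -0.001], [0.979, 0.205, -0.001], [-0.001, -0.002, -1.0]]
ft_force: [0.1, -0.3, -2.3]
finger_gap: 0.268
gripper_force: 59.7
```

```bash
python3 goal.py -0.0323 0.0568 0.0185
```

```text
tcp [0.5082 0.1904 0.2606] yaw off (tool z turn) 0.15 delta tool [0.0006 0.0025 0.2421] gap 0.268
```

Emit:
{"name": "shift_gripper", "arguments": {"ticks": "0,0.0025,0.03,0,0,0,0.2;0,0,0.04,0,0,0,0.2;0,0,0.04,0,0,0,0.2;0,0,0.04,0,0,0,0.2;0,0,0.04,0,0,0,0.2;0,0,0.02,0,0,0,0.2;0,0,0,0,0,0,0.2;0,0,0,0,0,0,0.2"}}

```text
clock: 10.85
eef_pos: [0.5113, 0.1913, 0.0519]
ee_rot: [[-0.204, 0.979, -0.0], [0.979, 0.204, -0.0], [-0.0, -0.0, -1.0]]
ft_force: [-0.6, -0.5, -1.2]
finger_gap: 0.266
gripper_force: 59.7
```

```bash
python3 goal.py -0.0323 0.0568 0.0185; python3 goal.py -0.0323 0.0568 0.0185
```

```text
tcp [0.5113 0.1913 0.0519] yaw off (tool z turn) 0.06 delta tool [ 0.0002 -0.0011  0.0334] gap 0.266
tcp [0.5113 0.1913 0.0519] yaw off (tool z turn) 0.06 delta tool [ 0.0002 -0.0011  0.0334] gap 0.266
```

Emit:
{"name": "shift_gripper", "arguments": {"ticks": "0,-0.001,0.01,0,0,0,0.2;0,0,0.01,0,0,0,0.2;0,0,0.007,0,0,0,0.2;0,0,0.004,0,0,0,0.2;0,0,0.001,0,0,0,0.2;0,0,0,0,0,0,0.2;0,0,0,0,0,0,0.2"}}

```text
clock: 11.55
eef_pos: [0.5096, 0.1921, 0.0196]
ee_rot: [[-0.205, 0.979, -0.0], [0.979, 0.205, -0.0], [-0.0, -0.001, -1.0]]
ft_force: [-2.9, -1.1, 6.0]
finger_gap: 0.272
gripper_force: 60.5
```

```bash
python3 goal.py -0.0323 0.0568 0.0185
```

```text
tcp [0.5096 0.1921 0.0196] yaw off (tool z turn) 0.11 delta tool [-0.0009  0.0003  0.0011] gap 0.272
```

Emit:
{"name": "shift_gripper", "arguments": {"ticks": "0,0,0,0,0,0,0.5;0,0,0,0,0,0,0.5;0,0,0,0,0,0,0.5;0,0,0,0,0,0,0.5;0,0,-0.02,0,0,0,0.5;0,0,-0.04,0,0,0,0.5;0,0,-0.04,0,0,0,0.5;0,0,-0.04,0,0,0,0.6;0,0,-0.04,0,0,0,0.7;0,0,-0.04,0,0,0,0.7"}}

```text
clock: 12.55
eef_pos: [0.5098, 0.192, 0.2411]
ee_rot: [[-0.204, 0.979, 0.0], [0.979, 0.204, 0.0], [0.0, 0.0, -1.0]]
ft_force: [0.9, 0.8, -1.0]
finger_gap: 0.702
gripper_force: 0.0
```

Emit:
{"name": "shift_gripper", "arguments": {"ticks": "0,0,-0.02,0,0,0,0.7;0,0,0,0,0,0,0.7;0,0,0,0,0,0,0.7"}}

```text
clock: 12.85
eef_pos: [0.5099, 0.192, 0.2591]
ee_rot: [[-0.204, 0.979, 0.0], [0.979, 0.204, 0.0], [-0.0, 0.0, -1.0]]
ft_force: [1.0, 0.2, -1.1]
finger_gap: 0.698
gripper_force: 0.0
```

Create placed.py:
```python
import sys
from rig import r
from h import *
c=r.capture("wrist"); cv2.imwrite(f"pics/{sys.argv[1]}.png",c["pixels"]); H,W=c["range_z"].shape
a=np.radians(101.7); ex=np.array([np.cos(a),np.sin(a)]); ey=np.array([-ex[1],ex[0]])
uv=np.stack(np.meshgrid(range(W),range(H)),-1).reshape(-1,2);P=depth(c,uv)
T=np.c_[(P[:,:2]-[.5592,.2344])@np.c_[ex,ey],P[:,2]]
for y0 in(.056,0,-.056):
    q=T[(abs(T[:,1]-y0)<.027)&(T[:,2]>.033)&(T[:,2]<.06)&(abs(T[:,0])<.11)&(T[:,0]<.02)]
    if len(q)<200: continue
    f=cv2.fitLine(np.float32(q[:,:2]),cv2.DIST_L2,0,.001,.001).ravel()
    print("berth",y0,"butt x",np.percentile(q[:,0],.5).round(4),"front",q[:,0].max().round(4),"line y at -.04",(f[3]+(-.04-f[2])*f[1]/f[0]).round(4),"slope",(f[1]/f[0]).round(3),"tops",[(x,np.percentile(q[abs(q[:,0]-x)<.005,2],97).round(4)) for x in(-.09,-.06,-.03,-.01,0.,.01) if (abs(q[:,0]-x)<.005).sum()>5])
```

```bash
python3 placed.py p1
```

```text
berth 0.056 butt x -0.0994 front 0.0135 line y at -.04 0.056 slope -0.01 tops [(-0.09, np.float64(0.0429)), (-0.06, np.float64(0.0435)), (-0.03, np.float64(0.0427)), (-0.01, np.float64(0.041)), (0.0, np.float64(0.039)), (0.01, np.float64(0.039))]
```

View pics/p1.png

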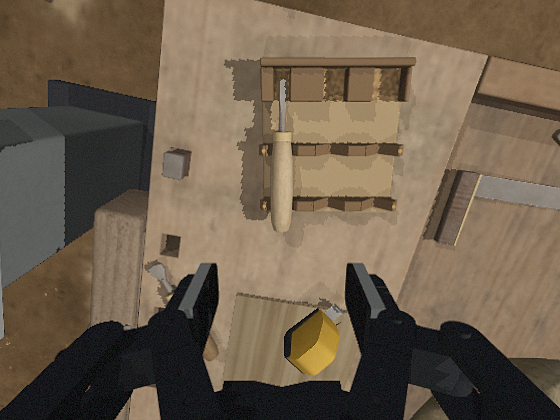

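The narrow gouge lies in its berth: handle (283,130)–(282,230), edge in the left slot at (283,82). Medium is next.

Emit:
{"name": "shift_gripper", "arguments": {"ticks": "-0.0384,-0.0215,0,0,0,0,0.7;-0.0384,-0.0215,0,0,0,0,0.7;-0.0384,-0.0215,0,0,0,0,0.7;-0.0384,-0.0215,0,0,0,0,0.7;-0.0384,-0.0215,0,0,0,0,0.7;-0.0384,-0.0215,0,0,0,0,0.7;-0.0384,-0.0215,0,0,0,0,0.7;-0.0384,-0.0215,0,0,0,0,0.7;0,0,0.02,0,0,-7,0.7;0,0,0.02,0,0,-7,0.7"}}

```text
clock: 13.9
eef_pos: [0.4035, -0.145, 0.2179]
ee_rot: [[-0.437, 0.9, -0.001], [0.9, 0.437, -0.0], [0.0, -0.001, -1.0]]
ft_force: [0.3, 1.0, 0.7]
finger_gap: 0.697
gripper_force: 0.0
```

Emit:
{"name": "shift_gripper", "arguments": {"ticks": "0,0,0,0,0,-7,0.7;0,0,0,0,0,-7,0.7;0,0,0,0,0,0,0.7;0,0,0,0,0,0,0.7;0,0,0,0,0,0,0.7"}}

```text
clock: 14.4
eef_pos: [0.4043, -0.1437, 0.2189]
ee_rot: [[-0.638, 0.77, -0.001], [0.77, 0.638, 0.0], [0.001, -0.0, -1.0]]
ft_force: [0.3, -0.3, -0.4]
finger_gap: 0.702
gripper_force: 0.0
```

```bash
python3 look.py m1
```

```text
tcp [ 0.4044 -0.1437  0.2191] xang 129.68 q [ 16.4  13.1  -3.9 118.2   1.2  48.8  51.6]
butt [ 0.469  -0.0944] tip [0.3726 0.0315] ang 127.4 len 0.1586 w 0.0263 top 0.0274
  L 0.058 grip [ 0.4289 -0.042 ] in tool [0.0625 0.0838 0.2171]
butt [ 0.4482 -0.1953] tip [ 0.3434 -0.0707] ang 130.1 len 0.1628 w 0.0253 top 0.0264
  L 0.06 grip [ 0.4044 -0.1433] in tool [2.000e-04 3.000e-04 2.171e-01]
butt [ 0.3996 -0.3712] tip [ 0.2845 -0.2763] ang 140.5 len 0.1492 w 0.0258 top 0.0266
```

Emit:
{"name": "shift_gripper", "arguments": {"ticks": "0,0,0.03,0,0,0,0.7;0,0,0.035,0,0,0,0.7;0,0,0.035,0,0,0,0.7;0,0,0.035,0,0,0,0.7;0,0,0.025,0,0,0,0.7;0,0,0.025,0,0,0,0.7;0,0,0.02,0,0,0,0.7;0,0,0.011,0,0,0,0.7;0,0,0,0,0,0,0.7;0,0,0,0,0,0,0.7"}}

```text
clock: 15.45
eef_pos: [0.4045, -0.1437, 0.0034]
ee_rot: [[-0.64, 0.769, -0.0], [0.769, 0.64, -0.0], [0.0, -0.0, -1.0]]
ft_force: [-0.4, 0.0, 0.0]
finger_gap: 0.699
gripper_force: 0.0
```

```bash
python3 look.py m2 | head -1
```

```text
tcp [ 0.4048 -0.1438  0.0038] xang 129.77 q [ 14.5  35.2  -1.8 131.7   4.7  13.1  48.2]
```

Emit:
{"name": "shift_gripper", "arguments": {"ticks": "0,0,0,0,0,0,0.2;0,0,0,0,0,0,0.2;0,0,0,0,0,0,0.2;0,0,0,0,0,0,0.2;0,0,0,0,0,0,0.2;0,0,0,0,0,0,0.2;0,0,0,0,0,0,0.2", "squeeze": 60}}

```text
clock: 16.2
eef_pos: [0.4048, -0.1439, 0.0041]
ee_rot: [[-0.64, 0.768, 0.001], [0.768, 0.64, -0.0], [-0.001, 0.001, -1.0]]
ft_force: [-1.6, 0.7, 10.3]
finger_gap: 0.269
gripper_force: 58.3
```

Emit:
{"name": "shift_gripper", "arguments": {"ticks": "0,0,-0.015,0,0,0,0.2;0,0,-0.03,0,0,0,0.2;0,0,-0.03,0,0,0,0.2;0,0,-0.04,0,0,0,0.2;0,0,-0.04,0,0,0,0.2;0,0,-0.04,0,0,0,0.2;0,0,-0.03,0,0,0,0.2;0,0,-0.035,0,0,0,0.2;0,0,0,0,0,0,0.2;0,0,0,0,0,0,0.2"}}

```text
clock: 17.2
eef_pos: [0.4043, -0.1438, 0.2636]
ee_rot: [[-0.64, 0.768, 0.001], [0.768, 0.64, -0.0], [-0.001, 0.001, -1.0]]
ft_force: [-0.9, 0.0, -1.9]
finger_gap: 0.27
gripper_force: 59.9
```

```bash
python3 held.py g2
```

```text
tip x 0.0959 gap 0.2733999062465743 59.87960154132452
x 0.0 y -0.0125 0.0141 mid 0.0008 ztop -0.0456 zmax -0.0161
x 0.008 y -0.0198 0.0198 mid -0.0 ztop -0.0518 zmax -0.0073
x 0.016 y -0.0118 0.0125 mid 0.0003 ztop -0.0218 zmax -0.0123
x 0.024 y -0.0107 0.0121 mid 0.0007 ztop -0.0207 zmax -0.0115
x 0.032 y -0.0102 0.011 mid 0.0004 ztop -0.0196 zmax -0.0104
x 0.04 y -0.0098 0.0103 mid 0.0002 ztop -0.0192 zmax -0.0118
x 0.048 y -0.0099 0.0107 mid 0.0004 ztop -0.0189 zmax -0.0029
x 0.056 y -0.0034 0.0039 mid 0.0002 ztop -0.0125 zmax -0.009
x 0.064 y -0.0034 0.0035 mid 0.0 ztop -0.0119 zmax -0.0084
x 0.072 y -0.0049 0.005 mid 0.0001 ztop -0.011 zmax -0.0073
x 0.08 y -0.0068 0.0068 mid 0.0 ztop -0.0114 zmax -0.0066
x 0.088 y -0.007 0.0067 mid -0.0002 ztop -0.0114 zmax -0.0063
x 0.096 y -0.0062 0.0058 mid -0.0002 ztop -0.0104 zmax -0.0061
```

Emit:
{"name": "shift_gripper", "arguments": {"ticks": "0,0,0,0,0,7,0.2;0,0,0,0,0,7,0.2;0,0,0,0,0,7,0.2;0,0,0,0,0,7,0.2;0,0,0,0,0,0,0.2"}}

```text
clock: 17.75
eef_pos: [0.4036, -0.1435, 0.2619]
ee_rot: [[-0.203, 0.979, -0.003], [0.979, 0.203, 0.001], [0.001, -0.003, -1.0]]
ft_force: [0.5, -0.3, -1.5]
finger_gap: 0.275
gripper_force: 59.9
```

Emit:
{"name": "shift_gripper", "arguments": {"ticks": "0.034,0.0254,0,0,0,0,0.2;0.034,0.0254,0,0,0,0,0.2;0.034,0.0254,0,0,0,0,0.2;0.034,0.0254,0,0,0,0,0.2;0.034,0.0254,0,0,0,0,0.2;0.034,0.0254,0,0,0,0,0.2;0.034,0.0254,0,0,0,0,0.2;0.034,0.0254,0,0,0,0,0.2;0.034,0.0254,0,0,0,0,0.2;0,0,0,0,0,0,0.2"}}

```text
clock: 18.75
eef_pos: [0.5658, 0.2093, 0.2612]
ee_rot: [[-0.215, 0.977, -0.002], [0.977, 0.215, 0.003], [0.004, -0.002, -1.0]]
ft_force: [-0.6, 0.7, -2.5]
finger_gap: 0.268
gripper_force: 59.9
```

Emit:
{"name": "shift_gripper", "arguments": {"ticks": "0,0,0.02,0,0,0,0.2;0,0,0,0,0,0,0.2;0,0,0,0,0,0,0.2"}}

```text
clock: 19.05
eef_pos: [0.5652, 0.2019, 0.2425]
ee_rot: [[-0.206, 0.979, -0.002], [0.979, 0.206, -0.001], [-0.0, -0.002, -1.0]]
ft_force: [0.3, -0.8, -1.2]
finger_gap: 0.269
gripper_force: 59.9
```

```bash
python3 goal.py -0.033 0.0003 0.0195
```

```text
tcp [0.5652 0.2019 0.2425] yaw off (tool z turn) 0.19 delta tool [1.00e-04 9.00e-04 2.23e-01] gap 0.269
```

Emit:
{"name": "shift_gripper", "arguments": {"ticks": "0,0.001,0.03,0,0,0,0.2;0,0,0.04,0,0,0,0.2;0,0,0.04,0,0,0,0.2;0,0,0.04,0,0,0,0.2;0,0,0.03,0,0,0,0.2;0,0,0.01,0,0,0,0.2;0,0,0,0,0,0,0.2;0,0,0,0,0,0,0.2"}}

```text
clock: 19.85
eef_pos: [0.5677, 0.203, 0.0549]
ee_rot: [[-0.205, 0.979, 0.002], [0.979, 0.205, 0.001], [0.0, 0.002, -1.0]]
ft_force: [-0.4, 0.3, -1.2]
finger_gap: 0.264
gripper_force: 59.9
```

```bash
python3 goal.py -0.033 0.0003 0.0195
```

```text
tcp [0.5677 0.203  0.0549] yaw off (tool z turn) 0.1 delta tool [-0.0006 -0.0024  0.0354] gap 0.264
```

Emit:
{"name": "shift_gripper", "arguments": {"ticks": "0,-0.0015,0.01,0,0,0,0.2;0,0,0.01,0,0,0,0.2;0,0,0.008,0,0,0,0.2;0,0,0.004,0,0,0,0.2;0,0,0.003,0,0,0,0.2;0,0,0,0,0,0,0.2;0,0,0,0,0,0,0.2"}}

```text
clock: 20.55
eef_pos: [0.5653, 0.2026, 0.0202]
ee_rot: [[-0.204, 0.979, 0.001], [0.979, 0.204, 0.0], [0.0, 0.001, -1.0]]
ft_force: [-6.6, -0.6, 23.5]
finger_gap: 0.267
gripper_force: 62.8
```

```bash
python3 goal.py -0.033 0.0003 0.0195
```

```text
tcp [0.5653 0.2026 0.0202] yaw off (tool z turn) 0.06 delta tool [-0.0006  0.0002  0.0007] gap 0.267
```

Emit:
{"name": "shift_gripper", "arguments": {"ticks": "0,0,0,0,0,0,0.5;0,0,0,0,0,0,0.5;0,0,0,0,0,0,0.5;0,0,0,0,0,0,0.5;0,0,-0.02,0,0,0,0.5;0,0,-0.04,0,0,0,0.5;0,0,-0.04,0,0,0,0.5;0,0,-0.04,0,0,0,0.6;0,0,-0.04,0,0,0,0.7;0,0,-0.04,0,0,0,0.7"}}

```text
clock: 21.55
eef_pos: [0.5649, 0.2023, 0.2399]
ee_rot: [[-0.205, 0.979, -0.0], [0.979, 0.205, -0.0], [0.0, -0.0, -1.0]]
ft_force: [1.2, 0.2, -0.0]
finger_gap: 0.699
gripper_force: 0.0
```

Emit:
{"name": "shift_gripper", "arguments": {"ticks": "0,0,-0.02,0,0,0,0.7;0,0,0,0,0,0,0.7;0,0,0,0,0,0,0.7"}}

```text
clock: 21.85
eef_pos: [0.5651, 0.2024, 0.2581]
ee_rot: [[-0.204, 0.979, 0.0], [0.979, 0.204, 0.0], [-0.0, 0.0, -1.0]]
ft_force: [-0.9, -0.4, -0.8]
finger_gap: 0.7
gripper_force: 0.0
```

```bash
python3 placed.py p2
```

```text
berth 0.056 butt x -0.0998 front 0.0134 line y at -.04 0.055 slope -0.004 tops [(-0.09, np.float64(0.0428)), (-0.06, np.float64(0.0432)), (-0.03, np.float64(0.0423)), (-0.01, np.float64(0.0408)), (0.0, np.float64(0.0393)), (0.01, np.float64(0.0387))]
berth 0 butt x -0.0982 front 0.0154 line y at -.04 -0.0 slope -0.022 tops [(-0.09, np.float64(0.0422)), (-0.06, np.float64(0.0429)), (-0.03, np.float64(0.0422)), (-0.01, np.float64(0.0409)), (0.0, np.float64(0.0395)), (0.01, np.float64(0.0388))]
```

Emit:
{"name": "shift_gripper", "arguments": {"ticks": "-0.0302,-0.0261,0,0,0,0,0.7;-0.0302,-0.0261,0,0,0,0,0.7;-0.0302,-0.0261,0,0,0,0,0.7;-0.0302,-0.0261,0,0,0,0,0.7;-0.0302,-0.0261,0,0,0,0,0.7;-0.0302,-0.0261,0,0,0,0,0.7;-0.0302,-0.0261,0,0,0,0,0.7;0,0,0.02,0,0,-6.5,0.7;0,0,0.02,0,0,-6.5,0.7;0,0,0,0,0,-6.5,0.7"}}

```text
clock: 22.9
eef_pos: [0.4273, -0.0422, 0.2152]
ee_rot: [[-0.523, 0.852, -0.006], [0.852, 0.523, 0.0], [0.003, -0.005, -1.0]]
ft_force: [-0.3, -0.2, 0.3]
finger_gap: 0.701
gripper_force: 0.0
```

Emit:
{"name": "shift_gripper", "arguments": {"ticks": "0,0,0,0,0,-6.5,0.7;0,0,0,0,0,0,0.7;0,0,0,0,0,0,0.7;0,0,0,0,0,0,0.7"}}

```text
clock: 23.3
eef_pos: [0.4294, -0.0419, 0.218]
ee_rot: [[-0.611, 0.792, -0.001], [0.792, 0.611, 0.0], [0.0, -0.001, -1.0]]
ft_force: [-0.1, 0.2, -0.1]
finger_gap: 0.702
gripper_force: 0.0
```

```bash
python3 look.py b1
```

```text
tcp [ 0.4295 -0.0418  0.2181] xang 127.68 q [  7.3  13.5  -9.9 117.8   3.   48.9  33.4]
butt [ 0.4705 -0.0933] tip [0.3733 0.0314] ang 128.0 len 0.1581 w 0.0252 top 0.0272
  L 0.058 grip [ 0.4299 -0.0412] in tool [1.000e-04 8.000e-04 2.161e-01]
butt [ 0.3612 -0.3364] tip [ 0.2851 -0.2764] ang 141.8 len 0.0969 w 0.0217 top 0.0258
```

Emit:
{"name": "shift_gripper", "arguments": {"ticks": "0,0.0005,0.03,0,0,0,0.7;0,0,0.035,0,0,0,0.7;0,0,0.035,0,0,0,0.7;0,0,0.035,0,0,0,0.7;0,0,0.025,0,0,0,0.7;0,0,0.025,0,0,0,0.7;0,0,0.02,0,0,0,0.7;0,0,0.01,0,0,0,0.7;0,0,0,0,0,0,0.7;0,0,0,0,0,0,0.7"}}

```text
clock: 24.35
eef_pos: [0.4302, -0.0415, 0.0037]
ee_rot: [[-0.613, 0.79, 0.0], [0.79, 0.613, -0.0], [-0.0, 0.0, -1.0]]
ft_force: [-0.0, -0.9, 1.0]
finger_gap: 0.702
gripper_force: 0.0
```

```bash
python3 look.py b2 | head -1
```

```text
tcp [ 0.4304 -0.0416  0.004 ] xang 127.78 q [  2.3  35.2  -4.3 131.3  10.6  13.7  26.2]
```

Emit:
{"name": "shift_gripper", "arguments": {"ticks": "0,0,0,0,0,0,0.2;0,0,0,0,0,0,0.2;0,0,0,0,0,0,0.2;0,0,0,0,0,0,0.2;0,0,0,0,0,0,0.2;0,0,0,0,0,0,0.2;0,0,0,0,0,0,0.2", "squeeze": 60}}

```text
clock: 25.1
eef_pos: [0.4303, -0.0417, 0.0041]
ee_rot: [[-0.613, 0.79, 0.001], [0.79, 0.613, -0.0], [-0.001, 0.001, -1.0]]
ft_force: [-1.5, 0.3, 11.2]
finger_gap: 0.282
gripper_force: 58.2
```

Emit:
{"name": "shift_gripper", "arguments": {"ticks": "0,0,-0.015,0,0,0,0.2;0,0,-0.03,0,0,0,0.2;0,0,-0.03,0,0,0,0.2;0,0,-0.04,0,0,0,0.2;0,0,-0.04,0,0,0,0.2;0,0,-0.04,0,0,0,0.2;0,0,-0.03,0,0,0,0.2;0,0,-0.035,0,0,0,0.2;0,0,0,0,0,0,0.2;0,0,0,0,0,0,0.2"}}

```text
clock: 26.1
eef_pos: [0.4298, -0.0416, 0.2636]
ee_rot: [[-0.613, 0.79, 0.001], [0.79, 0.613, -0.0], [-0.001, 0.001, -1.0]]
ft_force: [-0.8, -0.4, -1.9]
finger_gap: 0.277
gripper_force: 59.8
```

```bash
python3 held.py g3
```

```text
tip x 0.0927 gap 0.2752149586490431 59.7949602859444
x 0.0 y -0.0127 0.0146 mid 0.001 ztop -0.0463 zmax -0.0159
x 0.008 y -0.02 0.0194 mid -0.0003 ztop -0.0396 zmax -0.008
x 0.016 y -0.0117 0.0133 mid 0.0008 ztop -0.0222 zmax -0.0105
x 0.024 y -0.011 0.0126 mid 0.0008 ztop -0.021 zmax -0.0112
x 0.032 y -0.0101 0.0112 mid 0.0005 ztop -0.0197 zmax -0.0114
x 0.04 y -0.0099 0.011 mid 0.0005 ztop -0.0188 zmax -0.0111
x 0.048 y -0.0096 0.0109 mid 0.0006 ztop -0.0186 zmax -0.0032
x 0.056 y -0.0033 0.0045 mid 0.0006 ztop -0.0117 zmax -0.0073
x 0.064 y -0.0033 0.0041 mid 0.0004 ztop -0.0114 zmax -0.0068
x 0.072 y -0.0047 0.0056 mid 0.0005 ztop -0.0104 zmax -0.0072
x 0.08 y -0.0089 0.0093 mid 0.0002 ztop -0.0094 zmax -0.0068
x 0.088 y -0.0095 0.01 mid 0.0003 ztop -0.009 zmax -0.0066
```

Emit:
{"name": "shift_gripper", "arguments": {"ticks": "0,0,0,0,0,6.5,0.2;0,0,0,0,0,6.5,0.2;0,0,0,0,0,6.5,0.2;0,0,0,0,0,6.5,0.2;0,0,0,0,0,0,0.2"}}

```text
clock: 26.65
eef_pos: [0.4291, -0.0415, 0.2619]
ee_rot: [[-0.203, 0.979, -0.003], [0.979, 0.203, -0.0], [0.001, -0.003, -1.0]]
ft_force: [0.2, 0.8, -1.6]
finger_gap: 0.279
gripper_force: 59.8
```

Emit:
{"name": "shift_gripper", "arguments": {"ticks": "0.0265,0.0298,0,0,0,0,0.2;0.0265,0.0298,0,0,0,0,0.2;0.0265,0.0298,0,0,0,0,0.2;0.0265,0.0298,0,0,0,0,0.2;0.0265,0.0298,0,0,0,0,0.2;0.0265,0.0298,0,0,0,0,0.2;0.0265,0.0298,0,0,0,0,0.2;0.0265,0.0298,0,0,0,0,0.2;0,0,0.02,0,0,0,0.2;0,0,0,0,0,0,0.2"}}

```text
clock: 27.65
eef_pos: [0.6183, 0.2151, 0.239]
ee_rot: [[-0.209, 0.978, -0.007], [0.978, 0.209, -0.002], [-0.001, -0.007, -1.0]]
ft_force: [-1.2, -0.7, -3.0]
finger_gap: 0.273
gripper_force: 59.8
```

Emit:
{"name": "shift_gripper", "arguments": {"ticks": "0,0,0,0,0,0,0.2;0,0,0,0,0,0,0.2;0,0,0,0,0,0,0.2"}}

```text
clock: 27.95
eef_pos: [0.6202, 0.2139, 0.2443]
ee_rot: [[-0.204, 0.979, 0.001], [0.979, 0.204, 0.0], [-0.0, 0.001, -1.0]]
ft_force: [-0.7, -0.4, -1.6]
finger_gap: 0.273
gripper_force: 59.8
```

```bash
python3 goal.py -0.032 -0.0555 0.0195
```

```text
tcp [0.6202 0.2139 0.2443] yaw off (tool z turn) 0.07 delta tool [ 0.0004 -0.0003  0.2248] gap 0.273
```

Emit:
{"name": "shift_gripper", "arguments": {"ticks": "0,0,0.03,0,0,0,0.2;0,0,0.04,0,0,0,0.2;0,0,0.04,0,0,0,0.2;0,0,0.04,0,0,0,0.2;0,0,0.03,0,0,0,0.2;0,0,0.01,0,0,0,0.2;0,0,0,0,0,0,0.2;0,0,0,0,0,0,0.2"}}

```text
clock: 28.75
eef_pos: [0.6211, 0.215, 0.0551]
ee_rot: [[-0.204, 0.979, 0.002], [0.979, 0.204, 0.001], [0.0, 0.002, -1.0]]
ft_force: [-0.2, 1.3, -0.3]
finger_gap: 0.273
gripper_force: 59.8
```

```bash
python3 goal.py -0.032 -0.0555 0.0195
```

```text
tcp [0.6211 0.215  0.0551] yaw off (tool z turn) 0.09 delta tool [-0.0005 -0.0013  0.0356] gap 0.273
```

Emit:
{"name": "shift_gripper", "arguments": {"ticks": "-0.0005,-0.001,0.01,0,0,0,0.2;0,0,0.01,0,0,0,0.2;0,0,0.008,0,0,0,0.2;0,0,0.004,0,0,0,0.2;0,0,0.002,0,0,0,0.2;0,0,0,0,0,0,0.2;0,0,0,0,0,0,0.2"}}

```text
clock: 29.45
eef_pos: [0.6194, 0.2141, 0.0198]
ee_rot: [[-0.204, 0.979, 0.001], [0.979, 0.204, 0.0], [0.0, 0.001, -1.0]]
ft_force: [-1.4, -1.6, 4.9]
finger_gap: 0.275
gripper_force: 60.6
```

```bash
python3 goal.py -0.032 -0.0555 0.0195
```

```text
tcp [0.6194 0.2141 0.0198] yaw off (tool z turn) 0.08 delta tool [0.0001 0.0007 0.0003] gap 0.275
```

Emit:
{"name": "shift_gripper", "arguments": {"ticks": "0,0,0,0,0,0,0.5;0,0,0,0,0,0,0.5;0,0,0,0,0,0,0.5;0,0,0,0,0,0,0.5;0,0,-0.02,0,0,0,0.5;0,0,-0.04,0,0,0,0.5;0,0,-0.04,0,0,0,0.5;0,0,-0.04,0,0,0,0.6;0,0,-0.04,0,0,0,0.7;0,0,-0.04,0,0,0,0.7"}}

```text
clock: 30.45
eef_pos: [0.6188, 0.2139, 0.241]
ee_rot: [[-0.205, 0.979, 0.0], [0.979, 0.205, 0.0], [0.0, 0.0, -1.0]]
ft_force: [1.6, 0.9, -0.8]
finger_gap: 0.704
gripper_force: 0.0
```

Emit:
{"name": "shift_gripper", "arguments": {"ticks": "0,0,-0.02,0,0,0,0.7;0,0,0,0,0,0,0.7;0,0,0,0,0,0,0.7"}}

```text
clock: 30.75
eef_pos: [0.619, 0.214, 0.2592]
ee_rot: [[-0.205, 0.979, 0.0], [0.979, 0.205, -0.0], [-0.0, 0.0, -1.0]]
ft_force: [-0.0, 0.4, 0.3]
finger_gap: 0.697
gripper_force: 0.0
```

```bash
python3 placed.py p3
```

```text
berth 0.056 butt x -0.0998 front 0.0135 line y at -.04 0.0539 slope -0.002 tops [(-0.09, np.float64(0.0427)), (-0.06, np.float64(0.0431)), (-0.03, np.float64(0.0423)), (-0.01, np.float64(0.0408)), (0.0, np.float64(0.0395)), (0.01, np.float64(0.0391))]
berth 0 butt x -0.0979 front 0.0154 line y at -.04 -0.0009 slope -0.017 tops [(-0.09, np.float64(0.0423)), (-0.06, np.float64(0.0432)), (-0.03, np.float64(0.042)), (-0.01, np.float64(0.0408)), (0.0, np.float64(0.0394)), (0.01, np.float64(0.0387))]
berth -0.056 butt x -0.0958 front 0.0181 line y at -.04 -0.0558 slope 0.003 tops [(-0.09, np.float64(0.0425)), (-0.06, np.float64(0.0432)), (-0.03, np.float64(0.042)), (-0.01, np.float64(0.0409)), (0.0, np.float64(0.0389)), (0.01, np.float64(0.038))]
```

View pics/p3.png

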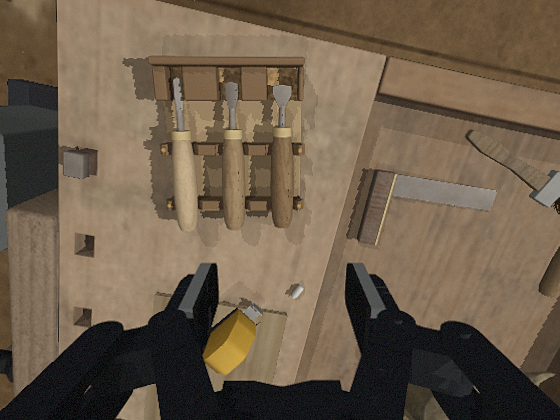

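All three gouges lie in their berths, with edges in the slots at (178,85), (232,85) and (282,92). They are level and within about 2 mm across. I'll hand the job in.

```bash
python3 -c "
from rig import r
print(r.sign_off())"
```

```text
the job is handed in; nothing more can be done
None
```

All three gouges are in their own berths, level and with their edges in the slots, as measured by the wrist camera just before I handed the job in at about 31 s; the awl and brush were not touched, and the hand-in call returned no verdict.

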